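# Snap the long key tube into the wall-cabinet clip

### The arm

A 7-joint arm with a two-finger parallel gripper is mounted at the origin on the work surface. World frame = base frame: x ahead of the robot, y to its left, z up, the work surface at z = 0. Lengths are in m, angles in rad, forces in N, time in s.
With the tool pointing down it reaches from about 0.4 to 0.925 m from the base axis. Payload 5.6 kg.
Tool frame: the origin (TCP) lies at the very end of the fingers, on their centre line; the grasp point (between the pads) lies 19 mm behind it; y points along the fingers, z is the direction in which the jaws open and shut, and the axes are right-handed (so a half turn about y gives the same grasp; the last joint's range is limited). The gripper opens to 85 mm and grips with 20 to 120 N. Pads are 22 mm wide; open, the fingers measure 114 mm over their backs; the gripper's body (76 mm by 85 mm) begins 54 mm behind the grasp point. The pads swing forward as they close: fully open they stand 13 mm farther back than shut.
Start: joints at [-1.206, 0.468, -0.012, 1.603, 0.006, 1.071, -0.056], TCP at [0.258, 0.597, 0.231] pointing down, gripper open.
Joint ranges: [-2.53, 2.53], [-0.31, 2.02], [-1.57, 1.55], [0.28, 2.44], [-1.29, 4.43], [0.15, 1.84], [-2.92, 2.92]. Speed limits (rad/s): [2.57, 2.57, 3.14, 3.14, 3.14, 3.14, 3.14].

### API

Orientations are given as a rotation vector (axis times angle).
In Python, from bench import observe, read_camera, finish_job gives the robot as it stands.
- The arm moves only by the tool carry_out, never from a script. Its argument "deltas" is a list of rows, each an object of numbers: "x", "y", "z": the shift along the world's x, y, z in mm; "rx", "ry", "rz": the turn, a rotation vector about the world's x, y, z in degrees; "gripper": the finger opening in mm, from 0 to 85.4. A call has 1 to 5 rows; each row shifts and turns the commanded pose from where the row before left it; what a row does not reach is not made up. A row lasts 1/8 s, in which the tool goes at most 62.5 mm and 10.7 degrees, less where a joint would pass 70% of its speed; a pose out of reach is approached as far as the arm can. A call with a gripper value outside its range is refused whole. The fingers move at their own pace and stop on an object; "squeeze" is the grip in N (left out, the last holds). Time passes only in rows, so rows that do not move let the fingers close. It gives the time, the measured TCP pose, the force and the opening at its end, in the units of the state.
- observe(): the state, without advancing time (a new reading comes with each control period).
- read_camera(name): name is "scene" or "top"; returns a dict with "image" (400x640x3 uint8, red, green, blue), "intrinsics" (3x3 intrinsics, pixels), "extrinsics" (4x4, takes a point from world to camera coordinates). Camera axes: x right, y up, looking along -z (the intrinsics and any distortion apply to the point x, -y, -z); pixel columns grow to the right and rows downward; lengths in m; the calibration is good to about 2 mm. A picture is of the moment at which its call begins. There is no depth.
- finish_job(): hands the job in, once; it reports no verdict.
The state is a dict: "time_s": time; "qpos": joint angles; "joint_vel": joint speeds; "tau": joint torques, N m; "ee_pos": TCP position; "ee_rot": TCP orientation; "force": force on the tool from outside, world axes, zero at the start; "moment": the same for the moment, N m; "opening": opening from 0.0 (shut) to 1.0 (fully open).
Only numpy, scipy, OpenCV 4.12 (cv2) and the standard library are available. Lean on these libraries where they do the work, as an engineer would, in place of code of your own. Each camera call takes 0.05 s, during which the arm holds its last target.

### The job

Two spare-key tubes lie on the shelf by the key cabinet. Pick up the longer one, lay it level across the empty twin spring clip and press it straight down (do not drop it in) until it snaps fully home in both pairs of jaws, then let go. Leave the shorter tube where it is.

Things in the scene. Friction and masses are not known exactly. Their poses are not given: they have to be found in the camera images.
- long_tube_mid (a point): Middle of the longer spare-key tube (half-way along and up, 20 mm over the shelf): round aluminium barrel 30 mm in diameter, lying along its y axis, z up, 170 mm long over its two square grey end caps (40 x 40 mm, 14 mm long), about 150 g. Grip the bare barrel at its middle, fingers closing across it along its x axis.
- clip_seat (a point): Where the middle of the long tube lies when seated in the clip: 52 mm above the shelf, tube along this point's y axis (either way round), z up. Lowered from above, the barrel meets the jaws about 20 mm higher, needs about 7 N to spread them (more if off-centre), passes the widest opening about 11 mm higher; then the force drops, the jaws close over it and it rests on the saddles.
- clip: Twin spring clip; origin under its middle, axes as the seat point. Steel strip 60 x 130 x 6 mm fixed to the shelf; at y = -45 and +45 mm a saddle and a pair of sprung steel jaws, 14 mm wide along y, 84 mm high in all. Between the jaw pairs 76 mm along y is free down to the strip, for the fingers. Jaws: 23 mm gap, flared above to 44 mm.
- short_tube_mid (a point): Middle of the shorter tube (half-way along and up, 20 mm over the shelf): same aluminium barrel and square caps, but only 95 mm long over all, along its y axis. Too short to span the clip; must stay where it is.
Things that resemble listed ones, but are neither listed nor needed, are in the scene too. What is shaped like the part that bears long_tube_mid but purple or turquoise is not meant.

How it is judged:
By the outcome, as a careful person would: the job done as asked, in the order asked, and still so for the second after the job is handed in, with the robot touching nothing.
It also fails if it takes over 42 s, if anything falls off the work surface, if the arm or the gripper's body presses on something with over 40 N, if the wrist force passes 120 N, or if a joint passes its speed limit or range.

## Working session

There is one attempt and no reset: what is moved stays moved. The work goes in short steps, Python scripts to look and compute and a tool call to move; the robot and the scene stay as the last step left them, time stands still between calls to the robot, and variables do not carry over. Pictures are saved under pics/ and viewed, and the job is handed in when it is done.

Besides the shell and the picture viewer there is one more tool, called after "Emit:" as name(argument=value, ...), one argument or row to a line, values as JSON. carry_out: Moves the arm, as the interface text tells. Its arguments: {"type":"object","properties":{"deltas":{"type":"array","items":{"type":"object","properties":{"x":{"type":"number"},"y":{"type":"number"},"z":{"type":"number"},"rx":{"type":"number"},"ry":{"type":"number"},"rz":{"type":"number"},"gripper":{"type":"number"}}}},"squeeze":{"type":"number"}},"required":["deltas"]}

```bash
mkdir -p pics; ls; python3 - <<'E'
from bench import observe, read_camera
import cv2,numpy as np,pickle
s=observe(); print(s)
for n in("scene","top"):
    c=read_camera(n); pickle.dump(c,open(f"pics/{n}0.pkl","wb"))
    cv2.imwrite(f"pics/{n}0.png",c["image"][:,:,::-1]); print(n,c["intrinsics"],c["extrinsics"],c.keys())
E
```

```text
pics
{'time_s': 0.0, 'qpos': array([-1.20599892,  0.46836668, -0.01157317,  1.60364791,  0.00598864,
        1.07138194, -0.05628591]), 'joint_vel': array([-0.00147075,  0.00034191,  0.00080115,  0.00043734, -0.00016717,
        0.00029936,  0.00090383]), 'tau': array([ 3.05545091e-04, -5.32386374e+01,  2.12159537e-02, -2.51307160e+01,
        1.13399694e-02,  7.91487400e-03,  1.11299045e-06]), 'ee_pos': array([0.25763594, 0.59614716, 0.23033506]), 'ee_rot': array([-1.54877338,  0.32020653, -0.31983855]), 'force': array([-0.31802861,  0.35580141, -0.99233644]), 'moment': array([ 0.00486937,  0.07836243, -0.00225751]), 'opening': 1.0021534997250763}
scene [[478.99867447   0.         318.63000872]
 [  0.         478.99867447 197.20225518]
 [  0.           0.           1.        ]] [[-0.04472075  0.9989538  -0.00955825 -0.01872209]
 [-0.85016281 -0.03303178  0.52548272  0.38741326]
 [ 0.52461724  0.03162605  0.85075058 -1.51128476]
 [ 0.          0.          0.          1.        ]] dict_keys(['image', 'intrinsics', 'extrinsics'])
top [[407.81018129   0.         320.1617736 ]
 [  0.         407.81018129 200.85022352]
 [  0.           0.           1.        ]] [[-0.09256545 -0.99569343 -0.00512119  0.07330227]
 [ 0.97178068 -0.09146072  0.21743332 -0.5131246 ]
 [-0.21696532  0.01515014  0.97606174 -0.76880841]
 [ 0.          0.          0.          1.        ]] dict_keys(['image', 'intrinsics', 'extrinsics'])
```

View pics/scene0.png

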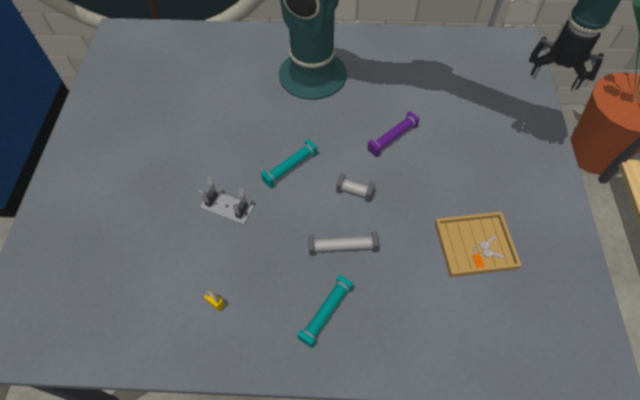

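View pics/top0.png

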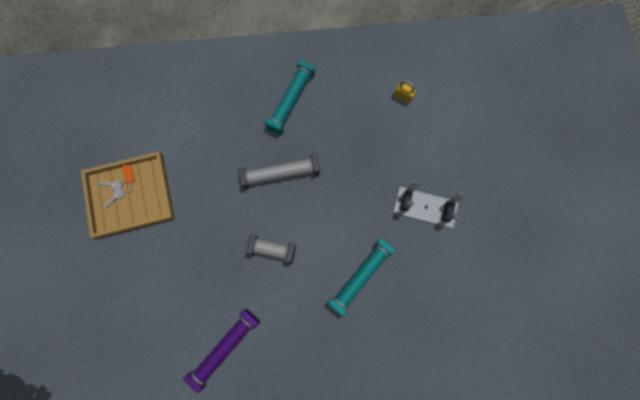

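The grey long tube is at about (279,171) in top and (343,243) in scene. The short one is at (271,249) in top. The clip is at (427,207) in top and (227,205) in scene. Next I'll zoom in and measure.

```bash
cat > h.py <<'E'
import numpy as np,cv2,pickle
def ray(c,u,v):
    K=c["intrinsics"];T=c["extrinsics"];R=T[:3,:3];t=T[:3,3]
    d=np.array([(u-K[0,2])/K[0,0],-(v-K[1,2])/K[1,1],-1.])
    return -R.T@t, R.T@d
def plane(c,u,v,z):
    o,d=ray(c,u,v); return o+d*(z-o[2])/d[2]
def proj(c,p):
    T=c["extrinsics"];q=T[:3,:3]@np.asarray(p,float)+T[:3,3];K=c["intrinsics"]
    return K[0,2]+K[0,0]*q[0]/-q[2], K[1,2]-K[1,1]*q[1]/-q[2]
def tri(c1,p1,c2,p2):
    o1,d1=ray(c1,*p1);o2,d2=ray(c2,*p2)
    s=np.linalg.lstsq(np.c_[d1,-d2],o2-o1,rcond=None)[0]
    a=o1+s[0]*d1;b=o2+s[1]*d2
    return (a+b)/2,np.linalg.norm(a-b)
E
python3 - <<'E'
import pickle,cv2,numpy as np
a=pickle.load(open("pics/scene0.pkl","rb"))["image"];b=pickle.load(open("pics/top0.pkl","rb"))["image"]
def crop(i,x,y,w,h,k): return cv2.resize(i[y:y+h,x:x+w,::-1],None,fx=k,fy=k,interpolation=cv2.INTER_NEAREST)
cv2.imwrite("pics/z1.png",np.vstack([crop(a,190,165,80,60,5),crop(b,385,177,80,60,5)]))
cv2.imwrite("pics/z2.png",np.vstack([crop(a,295,215,100,50,6),crop(b,230,145,100,50,6)]))
E
```

```text
(no output)
```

View pics/z1.png

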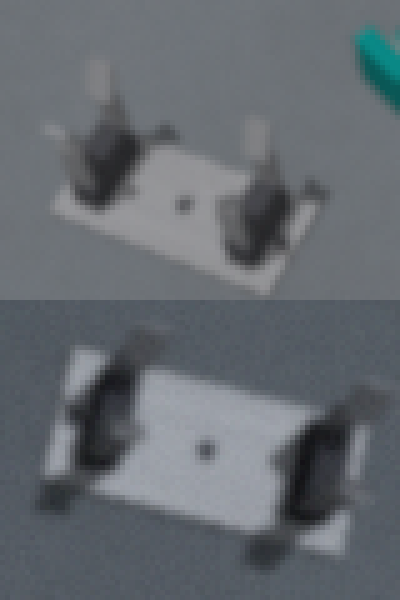

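View pics/z2.png

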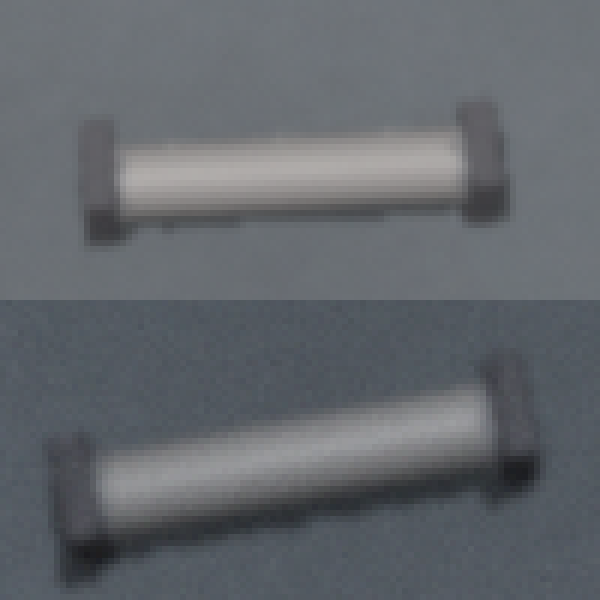

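Zooms: the clip's centre hole is at about (226.5,205.5) in scene and (425.9,206.7) in top. The barrel is bright between darker caps in both views. Now I'll use masks.

```bash
python3 - <<'E'
import pickle,cv2,numpy as np
from h import *
C={n:pickle.load(open(f"pics/{n}0.pkl","rb")) for n in("scene","top")}
# strips
for n,(x,y,w,h) in dict(scene=(190,165,80,60),top=(385,177,80,60)).items():
    c=C[n];g=cv2.cvtColor(c["image"],cv2.COLOR_RGB2GRAY)[y:y+h,x:x+w]
    bg=np.median(g);hi=np.percentile(g,97);th=(bg+hi)/2
    m=(g>th).astype(np.uint8);k,l,st,_=cv2.connectedComponentsWithStats(m)
    i=1+np.argmax(st[1:,4]);m=(l==i)
    v,u=np.nonzero(m)
    P=np.array([plane(c,a+x,b+y,.006)[:2] for a,b in zip(u,v)])*1000
    r=cv2.minAreaRect(P.astype(np.float32));print(n,"strip",bg,hi,r)
    hp=dict(scene=(226.4,205.4),top=(425.8,206.6))[n]
    print(" hole",plane(c,*hp,.006)*1000)
    cv2.imwrite(f"pics/m_{n}.png",cv2.resize(m.astype(np.uint8)*255,None,fx=5,fy=5,interpolation=0))
# tubes
for name,rs in dict(long=dict(scene=(295,225,100,40),top=(230,145,100,50)),short=dict(scene=(330,170,50,35),top=(240,230,60,40))).items():
  for n,(x,y,w,h) in rs.items():
    c=C[n];g=cv2.cvtColor(c["image"],cv2.COLOR_RGB2GRAY).astype(float)[y:y+h,x:x+w]
    bg=np.median(g);sd=1.4826*np.median(abs(g-bg))
    m=(abs(cv2.GaussianBlur(g,(3,3),0)-bg)>max(4*sd,8)).astype(np.uint8)
    k,l,st,_=cv2.connectedComponentsWithStats(m);m=l==1+np.argmax(st[1:,4])
    v,u=np.nonzero(m)
    b=(g>bg+12);k,l,st,_=cv2.connectedComponentsWithStats(b.astype(np.uint8));b=l==1+np.argmax(st[1:,4])
    vb,ub=np.nonzero(b)
    Pb=np.array([plane(c,a+x,d+y,.028)[:2] for a,d in zip(ub,vb)])*1000
    P=np.array([plane(c,a+x,d+y,.02)[:2] for a,d in zip(u,v)])*1000
    print(name,n,bg,sd,"full",cv2.minAreaRect(P.astype(np.float32)),"\n  barrel@28",cv2.minAreaRect(Pb.astype(np.float32)), Pb.mean(0))
    cv2.imwrite(f"pics/m_{name}_{n}.png",cv2.resize(np.hstack([m,b]).astype(np.uint8)*255,None,fx=4,fy=4,interpolation=0))
E
python3 - <<'E'
import cv2,numpy as np
L=[cv2.imread(f"pics/m_{n}.png",0) for n in("scene","top","long_scene","long_top")]
H=np.zeros((600,800),np.uint8)
H[:240,:320]=cv2.resize(L[0],(320,240));H[:240,400:720]=cv2.resize(L[1],(320,240));H[240:400]=L[2];H[400:600]=L[3]
cv2.imwrite("pics/mm.png",H)
E
```

```text
scene strip 113.0 148.0 ((493.4519958496094, -200.57411193847656), (128.66854858398438, 60.06787109375), 69.46920013427734)
 hole [ 492.45471394 -200.8977451     6.        ]
top strip 90.0 160.0 ((495.7465515136719, -198.46932983398438), (79.89115142822266, 59.01957321166992), 69.02902221679688)
 hole [ 495.21752516 -199.67772827    6.        ]
long scene 112.0 2.9652 full ((598.6226196289062, 107.15133666992188), (57.36831283569336, 176.3701934814453), 5.338424205780029) 
  barrel@28 ((599.3952026367188, 105.45935821533203), (27.01600456237793, 142.137451171875), 5.8338704109191895) [599.31668023 105.88474696]
long top 88.0 4.4478 full ((602.3713989257812, 107.44267272949219), (23.423246383666992, 142.76773071289062), 5.769944667816162) 
  barrel@28 ((599.4768676757812, 106.69952392578125), (25.401395797729492, 142.19659423828125), 5.961825847625732) [599.7026202  106.75575346]
short scene 114.0 4.4478 full ((435.8019714355469, 136.05648803710938), (104.31612396240234, 59.33664321899414), 71.44475555419922) 
  barrel@28 ((434.8110656738281, 132.37252807617188), (65.35575866699219, 28.315834045410156), 71.95240020751953) [435.00295865 132.48433414]
short top 90.0 7.412999999999999 full ((436.509033203125, 136.15357971191406), (62.006324768066406, 17.7941837310791), 72.19166564941406) 
  barrel@28 ((435.56658935546875, 135.49761962890625), (65.92838287353516, 24.021284103393555), 72.1806640625) [435.57212987 135.69542263]
```

View pics/mm.png

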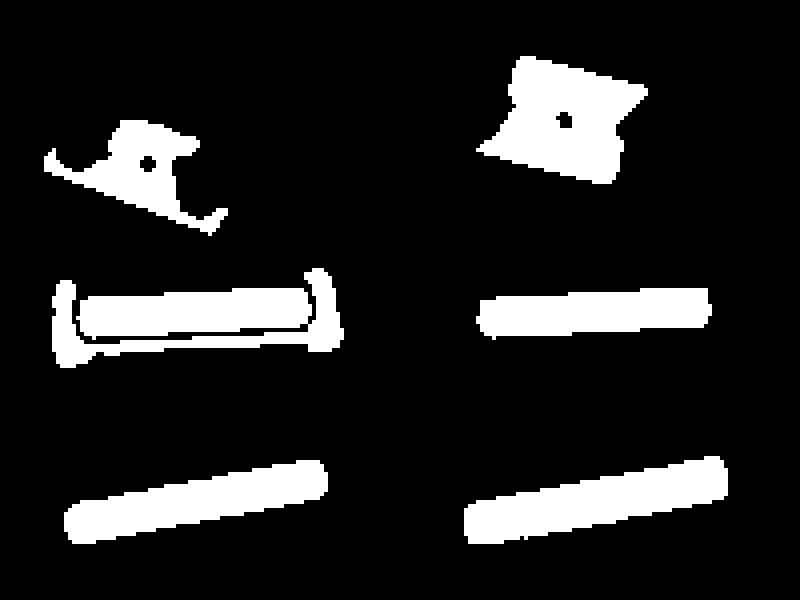

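```bash
python3 - <<'E'
from bench import observe
import numpy as np
from scipy.spatial.transform import Rotation as R
s=observe();M=R.from_rotvec(s["ee_rot"]).as_matrix();print(M.round(3));
z=M[:,2];a=np.degrees(np.arctan2(z[1],z[0]));print("jaw dir deg",a)
for n,t in(("tube",5.9),("clip",-20.6)):
    print(n,"rz",(t-a+90)%180-90)
print((np.array([599.5,106.2,150])-s["ee_pos"]*1000))
E
```

```text
[[ 0.918 -0.001  0.397]
 [-0.397 -0.001  0.918]
 [ 0.    -1.    -0.002]]
jaw dir deg 66.63343768170614
tube rz -60.73343768170614
clip rz -87.23343768170614
[ 341.86209963 -490.0191295   -80.43293487]
```

Emit:
carry_out(
  deltas=[
    {"x": 23,"y": -33,"rz": -4,"gripper": 85},
    {"x": 23,"y": -33,"rz": -4},
    {"x": 23,"y": -33,"rz": -4},
    {"x": 23,"y": -33,"rz": -4},
    {"x": 23,"y": -33,"rz": -4},
  ],
  squeeze=70,
)

```text
$.deltas[0]: bad value
```

Emit:
carry_out(
  deltas=[
    {"x": 23,"y": -33,"rz": -4},
    {"x": 23,"y": -33,"rz": -4},
    {"x": 23,"y": -33,"rz": -4},
    {"x": 23,"y": -33,"rz": -4},
    {"x": 23,"y": -33,"rz": -4},
  ],
)

```text
$.deltas[0]: bad value
```

Emit:
carry_out(
  deltas=[
    {"x": 23,"y": -33,"rz": -4,"z": -15},
    {"x": 23,"y": -33,"rz": -4,"z": -15},
    {"x": 23,"y": -33,"rz": -4,"z": -15},
    {"x": 23,"y": -33,"rz": -4,"z": -15},
    {"x": 20,"y": -28,"rz": -4.7,"z": -15},
  ],
)

```text
$.deltas[0]: bad value
```

Emit:
carry_out(
  deltas=[
    {},
    {},
  ],
)

```text
$.deltas[0]: bad value
```

Emit:
carry_out(
  deltas=[
    {"x": 23,"y": -33,"z": 0,"rx": 0,"ry": 0,"rz": -4,"gripper": 85},
    {"x": 23,"y": -33,"z": 0,"rx": 0,"ry": 0,"rz": -4,"gripper": 85},
    {"x": 23,"y": -33,"z": 0,"rx": 0,"ry": 0,"rz": -4,"gripper": 85},
    {"x": 23,"y": -33,"z": 0,"rx": 0,"ry": 0,"rz": -4,"gripper": 85},
    {"x": 23,"y": -33,"z": 0,"rx": 0,"ry": 0,"rz": -4,"gripper": 85},
  ],
  squeeze=70,
)

```text
time_s: 0.72
ee_pos: [0.3733, 0.4303, 0.2309]
ee_rot: [-1.489, 0.594, -0.594]
force: [0.3, -0.2, -0.4]
opening: 0.998
```

Emit:
carry_out(
  deltas=[
    {"x": 23,"y": -33,"z": 0,"rx": 0,"ry": 0,"rz": -4,"gripper": 85},
    {"x": 23,"y": -33,"z": 0,"rx": 0,"ry": 0,"rz": -4,"gripper": 85},
    {"x": 23,"y": -33,"z": 0,"rx": 0,"ry": 0,"rz": -4,"gripper": 85},
    {"x": 23,"y": -33,"z": 0,"rx": 0,"ry": 0,"rz": -4,"gripper": 85},
    {"x": 23,"y": -33,"z": 0,"rx": 0,"ry": 0,"rz": -4,"gripper": 85},
  ],
)

```text
time_s: 1.35
ee_pos: [0.4882, 0.2654, 0.231]
ee_rot: [-1.394, 0.862, -0.862]
force: [-0.5, 0.1, -0.5]
opening: 0.996
```

Emit:
carry_out(
  deltas=[
    {"x": 23,"y": -33,"z": -15,"rx": 0,"ry": 0,"rz": -4,"gripper": 85},
    {"x": 23,"y": -33,"z": -15,"rx": 0,"ry": 0,"rz": -4,"gripper": 85},
    {"x": 23,"y": -33,"z": -15,"rx": 0,"ry": 0,"rz": -4,"gripper": 85},
    {"x": 23,"y": -33,"z": -15,"rx": 0,"ry": 0,"rz": -4,"gripper": 85},
    {"x": 20,"y": -28,"z": -15,"rx": 0,"ry": 0,"rz": -4.7,"gripper": 85},
  ],
)

```text
time_s: 1.98
ee_pos: [0.6003, 0.1051, 0.1555]
ee_rot: [-1.256, 1.135, -1.135]
force: [0.9, -0.8, 0.6]
opening: 0.994
```

Emit:
carry_out(
  deltas=[
    {"x": 0,"y": 0,"z": 0,"rx": 0,"ry": 0,"rz": 0,"gripper": 85},
    {"x": 0,"y": 0,"z": 0,"rx": 0,"ry": 0,"rz": 0,"gripper": 85},
  ],
)

```text
time_s: 2.22
ee_pos: [0.5994, 0.1074, 0.156]
ee_rot: [-1.257, 1.133, -1.131]
force: [-0.6, 0.6, 0.0]
opening: 0.995
```

```bash
cat > look.py <<'E'
import sys,pickle,cv2,numpy as np
from bench import observe,read_camera
from scipy.spatial.transform import Rotation as R
t=sys.argv[1]
s=observe();M=R.from_rotvec(s["ee_rot"]).as_matrix();z=M[:,2]
print(s["time_s"],s["ee_pos"]*1000,"jaw",np.degrees(np.arctan2(z[1],z[0])),"down",M[:,1].round(4),"zjaw",z[2].round(4),"F",s["force"].round(2),"M",s["moment"].round(3),"op",s["opening"])
o=[]
for n in("scene","top"):
    c=read_camera(n);pickle.dump(c,open(f"pics/{n}{t}.pkl","wb"))
    if len(sys.argv)>2:
        x,y=map(int,sys.argv[2 if n=="scene" else 3].split(","))
        o.append(cv2.resize(c["image"][y:y+75,x:x+200,::-1],None,fx=4,fy=4,interpolation=cv2.INTER_CUBIC))
if o: cv2.imwrite(f"pics/look{t}.png",np.vstack(o))
E
python3 look.py 1 240,180 180,130
```

```text
2.225 [599.35406289 107.43585978 156.00909941] jaw 5.996669536043768 down [-9.e-04  4.e-04 -1.e+00] zjaw -0.0009 F [-0.58  0.59  0.02] M [ 0.046 -0.017  0.007] op 0.9952383963892384
```

View pics/look1.png

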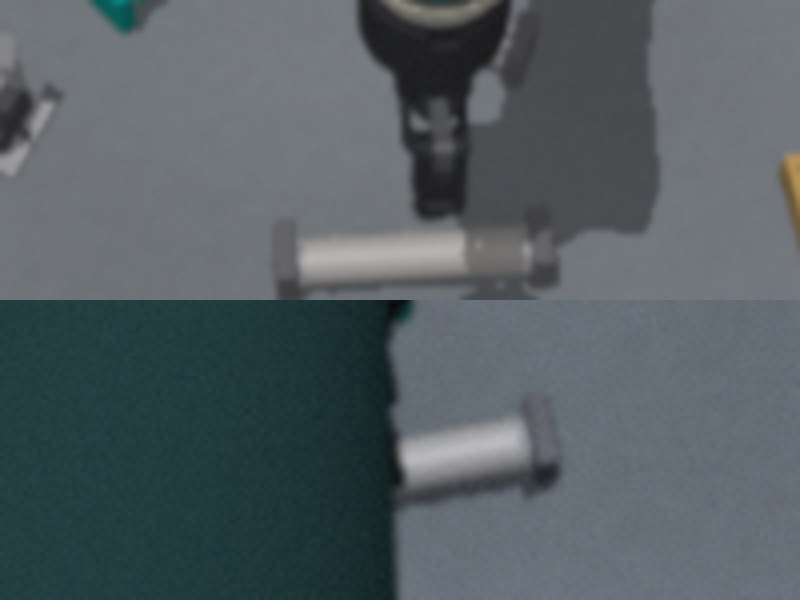

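The gripper is centred above the barrel in scene, at about (349,232). Descending.

Emit:
carry_out(
  deltas=[
    {"x": 0,"y": -1,"z": -30,"rx": 0,"ry": 0,"rz": 0,"gripper": 85},
    {"x": 0,"y": 0,"z": -35,"rx": 0,"ry": 0,"rz": 0,"gripper": 85},
    {"x": 0,"y": 0,"z": -35,"rx": 0,"ry": 0,"rz": 0,"gripper": 85},
    {"x": 0,"y": 0,"z": -30,"rx": 0,"ry": 0,"rz": 0,"gripper": 85},
    {"x": 0,"y": 0,"z": -12,"rx": 0,"ry": 0,"rz": 0,"gripper": 85},
  ],
)

```text
time_s: 2.95
ee_pos: [0.5986, 0.1069, 0.0131]
ee_rot: [-1.259, 1.133, -1.13]
force: [0.6, 0.1, 0.6]
opening: 0.994
```

Emit:
carry_out(
  deltas=[
    {"x": 0,"y": 0,"z": -7,"rx": 0,"ry": 0,"rz": 0,"gripper": 85},
    {"x": 0,"y": 0,"z": -3,"rx": 0,"ry": 0,"rz": 0,"gripper": 85},
    {"x": 0,"y": 0,"z": 0,"rx": 0,"ry": 0,"rz": 0,"gripper": 85},
  ],
)

```text
time_s: 3.32
ee_pos: [0.6004, 0.1059, 0.0051]
ee_rot: [-1.255, 1.132, -1.133]
force: [-0.8, 0.2, 0.3]
opening: 0.997
```

Emit:
carry_out(
  deltas=[
    {"x": 0,"y": 0,"z": -1,"rx": 0,"ry": 0,"rz": 0,"gripper": 60},
    {"x": 0,"y": 0,"z": 0,"rx": 0,"ry": 0,"rz": 0,"gripper": 40},
    {"x": 0,"y": 0,"z": 0,"rx": 0,"ry": 0,"rz": 0,"gripper": 20},
    {"x": 0,"y": 0,"z": 0,"rx": 0,"ry": 0,"rz": 0,"gripper": 10},
    {"x": 0,"y": 0,"z": 0,"rx": 0,"ry": 0,"rz": 0,"gripper": 10},
  ],
  squeeze=70,
)

```text
time_s: 3.95
ee_pos: [0.6001, 0.1057, 0.0037]
ee_rot: [-1.256, 1.132, -1.133]
force: [-0.3, -0.4, 5.3]
opening: 0.325
```

Emit:
carry_out(
  deltas=[
    {"x": 0,"y": 0,"z": 0,"rx": 0,"ry": 0,"rz": 0,"gripper": 10},
    {"x": 0,"y": 0,"z": 0,"rx": 0,"ry": 0,"rz": 0,"gripper": 10},
    {"x": 0,"y": 0,"z": 0,"rx": 0,"ry": 0,"rz": 0,"gripper": 10},
    {"x": 0,"y": 0,"z": 0,"rx": 0,"ry": 0,"rz": 0,"gripper": 10},
  ],
)

```text
time_s: 4.45
ee_pos: [0.6001, 0.1057, 0.0038]
ee_rot: [-1.256, 1.132, -1.133]
force: [-1.2, -0.6, 5.8]
opening: 0.329
```

Emit:
carry_out(
  deltas=[
    {"x": 0,"y": 0,"z": 10,"rx": 0,"ry": 0,"rz": 0,"gripper": 10},
    {"x": 0,"y": 0,"z": 30,"rx": 0,"ry": 0,"rz": 0,"gripper": 10},
    {"x": 0,"y": 0,"z": 40,"rx": 0,"ry": 0,"rz": 0,"gripper": 10},
    {"x": 0,"y": 0,"z": 40,"rx": 0,"ry": 0,"rz": 0,"gripper": 10},
    {"x": 0,"y": 0,"z": 30,"rx": 0,"ry": 0,"rz": 0,"gripper": 10},
  ],
)

```text
time_s: 5.08
ee_pos: [0.5999, 0.1057, 0.1551]
ee_rot: [-1.255, 1.132, -1.133]
force: [0.6, -0.1, -2.2]
opening: 0.327
```

Emit:
carry_out(
  deltas=[
    {"x": 0,"y": 0,"z": 0,"rx": 0,"ry": 0,"rz": 0,"gripper": 10},
    {"x": 0,"y": 0,"z": 0,"rx": 0,"ry": 0,"rz": 0,"gripper": 10},
  ],
)

```text
time_s: 5.32
ee_pos: [0.5988, 0.1057, 0.1522]
ee_rot: [-1.258, 1.134, -1.132]
force: [-0.7, -0.8, -2.6]
opening: 0.331
```

```bash
python3 look.py 2 240,180 180,130
```

```text
5.325 [598.84797593 105.70197979 152.20329767] jaw 5.938352319560564 down [-1.8e-03 -3.0e-04 -1.0e+00] zjaw -0.0019 F [-0.68 -0.83 -2.61] M [0.024 0.043 0.004] op 0.3309182201265909
```

View pics/look2.png

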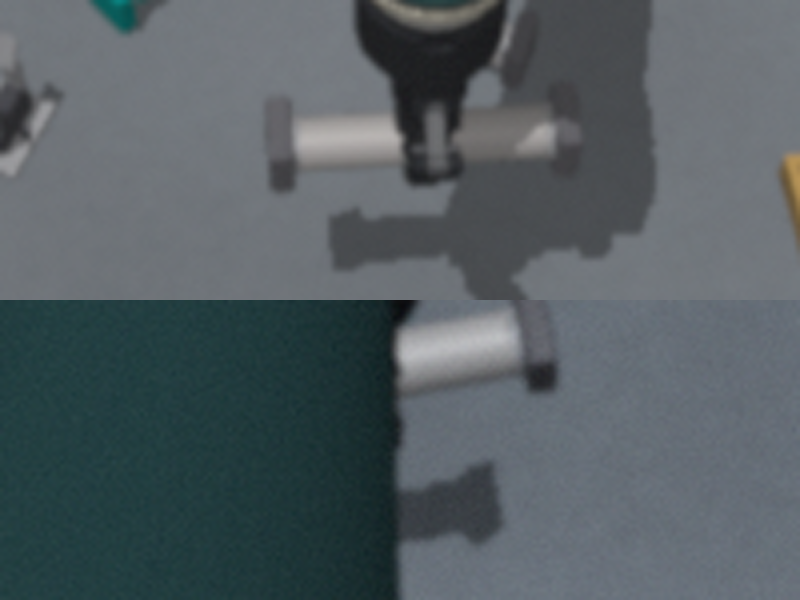

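The tube is held level near its middle, with caps at about (310,216) and (381,212) in scene. Moving over the clip.

Emit:
carry_out(
  deltas=[
    {"x": -13,"y": -38,"z": 0,"rx": 0,"ry": 0,"rz": -3.3,"gripper": 10},
    {"x": -13,"y": -38,"z": 0,"rx": 0,"ry": 0,"rz": -3.3,"gripper": 10},
    {"x": -13,"y": -38,"z": 0,"rx": 0,"ry": 0,"rz": -3.3,"gripper": 10},
    {"x": -13,"y": -38,"z": 0,"rx": 0,"ry": 0,"rz": -3.3,"gripper": 10},
    {"x": -13,"y": -38,"z": 0,"rx": 0,"ry": 0,"rz": -3.3,"gripper": 10},
  ],
)

```text
time_s: 6.05
ee_pos: [0.5336, -0.0855, 0.1521]
ee_rot: [-1.117, 1.347, -1.345]
force: [0.2, 0.2, -1.7]
opening: 0.328
```

Emit:
carry_out(
  deltas=[
    {"x": -13,"y": -38,"z": 0,"rx": 0,"ry": 0,"rz": -3.3,"gripper": 10},
    {"x": -13,"y": -38,"z": 0,"rx": 0,"ry": 0,"rz": -3.3,"gripper": 10},
    {"x": -14,"y": -40,"z": 0,"rx": 0,"ry": 0,"rz": -3.4,"gripper": 10},
    {"x": 0,"y": 0,"z": 0,"rx": 0,"ry": 0,"rz": 0,"gripper": 10},
    {"x": 0,"y": 0,"z": 0,"rx": 0,"ry": 0,"rz": 0,"gripper": 10},
  ],
)

```text
time_s: 6.68
ee_pos: [0.4945, -0.1997, 0.1524]
ee_rot: [-1.019, 1.47, -1.467]
force: [0.4, 0.1, -1.4]
opening: 0.33
```

```bash
python3 look.py 3 130,150 330,170
```

```text
6.675 [ 494.49096228 -199.73358217  152.40157563] jaw -20.55474323662236 down [-1.6e-03  6.0e-04 -1.0e+00] zjaw -0.0017 F [ 0.41  0.13 -1.35] M [ 0.021  0.006 -0.061] op 0.3300702248381359
```

View pics/look3.png

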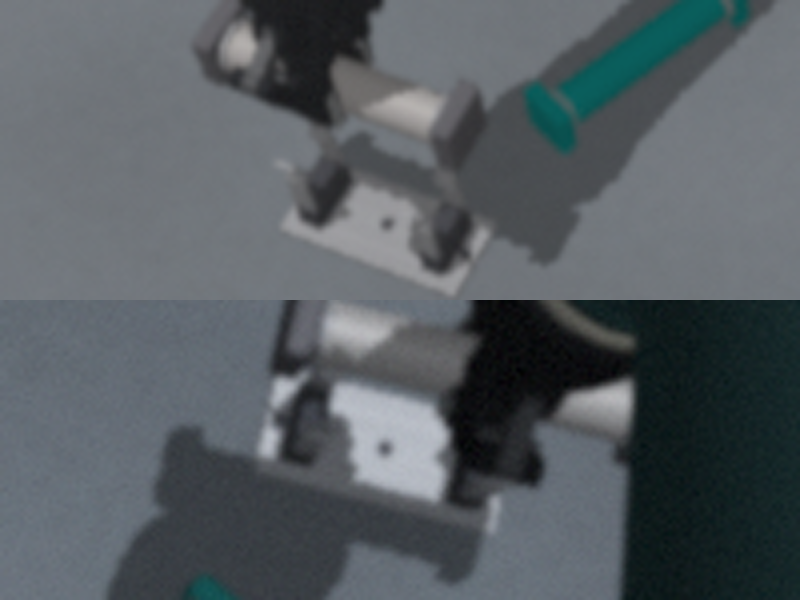

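Emit:
carry_out(
  deltas=[
    {"x": 0,"y": 0,"z": -20,"rx": 0,"ry": 0,"rz": 0,"gripper": 10},
    {"x": 0,"y": 0,"z": -25,"rx": 0,"ry": 0,"rz": 0,"gripper": 10},
    {"x": 0,"y": 0,"z": -17,"rx": 0,"ry": 0,"rz": 0,"gripper": 10},
    {"x": 0,"y": 0,"z": 0,"rx": 0,"ry": 0,"rz": 0,"gripper": 10},
    {"x": 0,"y": 0,"z": 0,"rx": 0,"ry": 0,"rz": 0,"gripper": 10},
  ],
)

```text
time_s: 7.4
ee_pos: [0.4954, -0.2004, 0.0918]
ee_rot: [-1.017, 1.468, -1.469]
force: [0.3, -0.1, -1.3]
opening: 0.327
```

```bash
python3 look.py 4 130,150 330,170; python3 - <<'E'
import pickle,cv2,numpy as np
a=pickle.load(open("pics/scene4.pkl","rb"))["image"];b=pickle.load(open("pics/top4.pkl","rb"))["image"]
def crop(i,x,y,w,h,k): return cv2.resize(i[y:y+h,x:x+w,::-1],None,fx=k,fy=k,interpolation=cv2.INTER_CUBIC)
cv2.imwrite("pics/z4.png",np.vstack([crop(a,180,155,100,50,6),crop(b,385,165,100,50,6)]))
E
```

```text
7.4 [ 495.38283715 -200.38359593   91.80224547] jaw -20.55160320973392 down [ 9.e-04 -4.e-04 -1.e+00] zjaw 0.0009 F [ 0.29 -0.06 -1.25] M [ 0.024 -0.049 -0.055] op 0.327219118718514
```

View pics/z4.png

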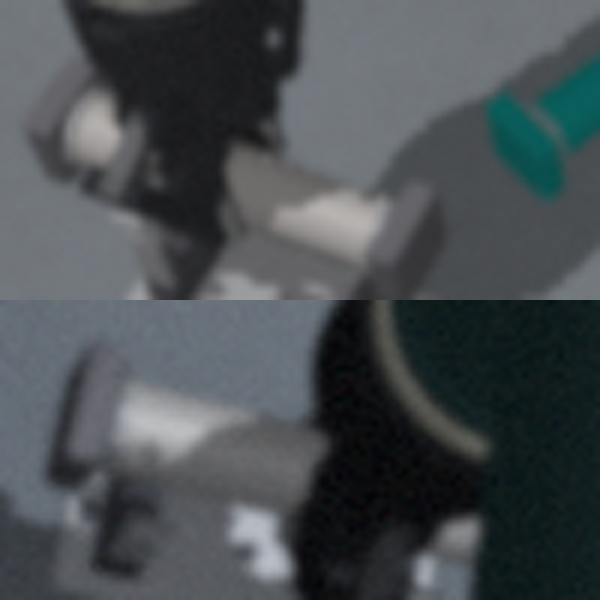

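```bash
python3 - <<'E'
import pickle,cv2,numpy as np
from h import *
C={n:pickle.load(open(f"pics/{n}4.pkl","rb")) for n in("scene","top")}
th=np.radians(-20.6);X=np.array([np.cos(th),np.sin(th),0]);Y=np.array([-np.sin(th),np.cos(th),0]);Z=np.array([0,0,1.])
o=[]
for n,(x,y) in dict(scene=(180,155),top=(385,165)).items():
    c=C[n];im=cv2.resize(c["image"][y:y+50,x:x+100,::-1],None,fx=6,fy=6,interpolation=cv2.INTER_CUBIC)
    m=np.array([.4945,-.2,.108])
    for e in(-1,1):
        for yy in(71,85):
            q=[]
            for a,b in((-20,-20),(-20,20),(20,20),(20,-20)):
                u,v=proj(c,m+(a*X+b*Z+e*yy*Y)/1000);q.append([(u-x+.5)*6,(v-y+.5)*6])
            cv2.polylines(im,[np.int32(q)],True,(0,0,255) if yy==85 else (0,255,255),1)
    o.append(im)
cv2.imwrite("pics/ov4.png",np.vstack(o))
E
```

```text
(no output)
```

View pics/ov4.png

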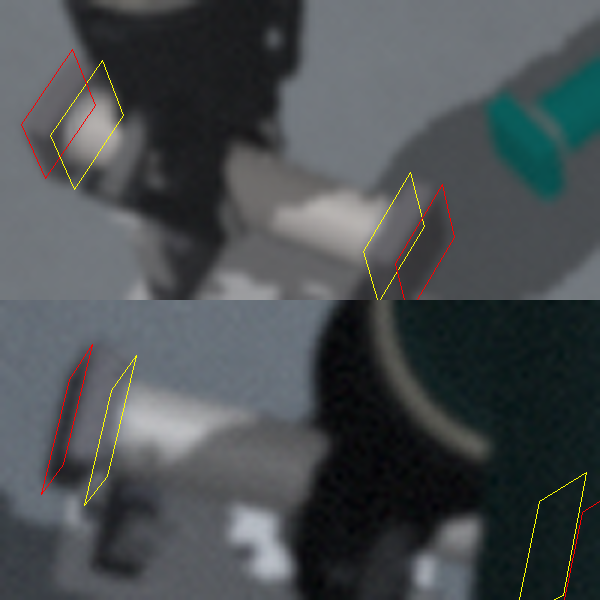

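The predicted cap outlines match both views within about 2 px, so lateral alignment is good. Lowering in small steps while watching the force.

Emit:
carry_out(
  deltas=[
    {"x": 0,"y": 0,"z": -10,"rx": 0,"ry": 0,"rz": 0,"gripper": 10},
    {"x": 0,"y": 0,"z": -10,"rx": 0,"ry": 0,"rz": 0,"gripper": 10},
    {"x": 0,"y": 0,"z": -8,"rx": 0,"ry": 0,"rz": 0,"gripper": 10},
    {"x": 0,"y": 0,"z": -3,"rx": 0,"ry": 0,"rz": 0,"gripper": 10},
    {"x": 0,"y": 0,"z": 0,"rx": 0,"ry": 0,"rz": 0,"gripper": 10},
  ],
  squeeze=100,
)

```text
time_s: 8.12
ee_pos: [0.4945, -0.2003, 0.0599]
ee_rot: [-1.018, 1.469, -1.468]
force: [-0.9, -0.1, -1.9]
opening: 0.321
```

```bash
python3 look.py 5 130,150 330,170
```

```text
8.125 [ 494.54045499 -200.32020035   59.93535781] jaw -20.57585814888733 down [-8.e-04  1.e-04 -1.e+00] zjaw -0.0008 F [-0.92 -0.09 -1.9 ] M [0.042 0.039 0.012] op 0.3214763387951733
```

View pics/look5.png

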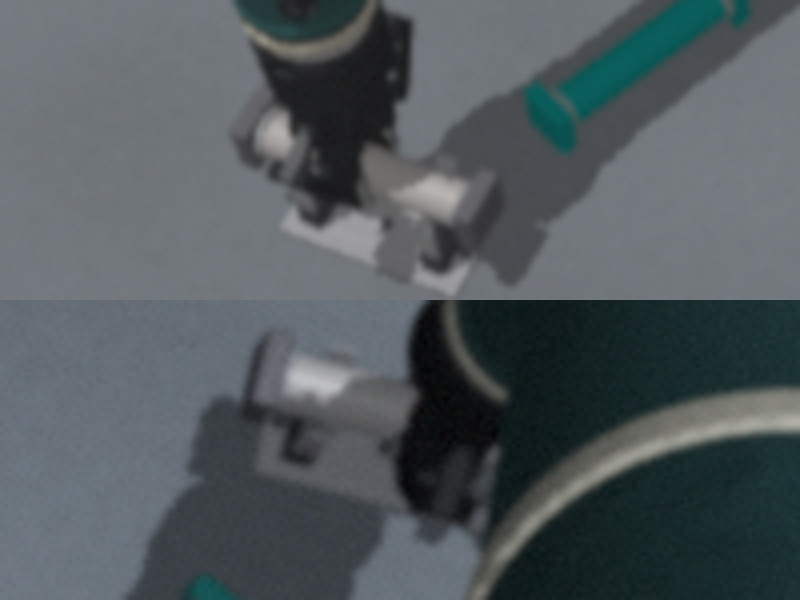

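The barrel sits inside the flare, with its ends at about (198,184) and (247,200) in scene, and there is no contact yet. Lowering slowly.

Emit:
carry_out(
  deltas=[
    {"x": 0,"y": 0,"z": -2,"rx": 0,"ry": 0,"rz": 0,"gripper": 10},
    {"x": 0,"y": 0,"z": -2,"rx": 0,"ry": 0,"rz": 0,"gripper": 10},
    {"x": 0,"y": 0,"z": -1,"rx": 0,"ry": 0,"rz": 0,"gripper": 10},
  ],
)

```text
time_s: 8.6
ee_pos: [0.4944, -0.2001, 0.0554]
ee_rot: [-1.018, 1.469, -1.468]
force: [-3.5, 1.5, 4.7]
opening: 0.319
```

Emit:
carry_out(
  deltas=[
    {"x": 0,"y": 0,"z": -1.5,"rx": 0,"ry": 0,"rz": 0,"gripper": 10},
    {"x": 0,"y": 0,"z": -1.5,"rx": 0,"ry": 0,"rz": 0,"gripper": 10},
    {"x": 0,"y": 0,"z": 0,"rx": 0,"ry": 0,"rz": 0,"gripper": 10},
  ],
)

```text
time_s: 8.98
ee_pos: [0.4945, -0.2002, 0.0524]
ee_rot: [-1.018, 1.469, -1.468]
force: [-4.2, 1.5, 5.1]
opening: 0.313
```

```bash
python3 look.py 6
```

```text
8.975 [ 494.51024656 -200.19548956   52.42814153] jaw -20.56999179423561 down [-5.e-04  4.e-04 -1.e+00] zjaw -0.0006 F [-4.18  1.5   5.05] M [0.303 0.832 0.012] op 0.3127518003150063
```

Contact came at the expected height. The jaws push about 4.4 N toward the clip's -x, so I'll shift 1.5 mm that way.

Emit:
carry_out(
  deltas=[
    {"x": -1.4,"y": 0.5,"z": 0,"rx": 0,"ry": 0,"rz": 0,"gripper": 10},
    {"x": 0,"y": 0,"z": 0,"rx": 0,"ry": 0,"rz": 0,"gripper": 10},
    {"x": 0,"y": 0,"z": 0,"rx": 0,"ry": 0,"rz": 0,"gripper": 10},
  ],
)

```text
time_s: 9.45
ee_pos: [0.494, -0.2001, 0.0525]
ee_rot: [-1.017, 1.467, -1.469]
force: [-2.0, 0.0, 2.8]
opening: 0.321
```

```bash
python3 look.py 7
```

```text
9.45 [ 493.99589393 -200.07396896   52.46543786] jaw -20.569733732073452 down [ 1.1e-03 -6.0e-04 -1.0e+00] zjaw 0.0012 F [-2.04  0.03  2.84] M [0.112 0.26  0.016] op 0.3214490887502859
```

Emit:
carry_out(
  deltas=[
    {"x": -0.9,"y": 0.3,"z": -1,"rx": 0,"ry": 0,"rz": 0,"gripper": 10},
    {"x": 0,"y": 0,"z": -1,"rx": 0,"ry": 0,"rz": 0,"gripper": 10},
    {"x": 0,"y": 0,"z": 0,"rx": 0,"ry": 0,"rz": 0,"gripper": 10},
  ],
)

```text
time_s: 9.93
ee_pos: [0.4938, -0.2, 0.0509]
ee_rot: [-1.016, 1.466, -1.47]
force: [0.1, -1.3, 4.7]
opening: 0.319
```

Emit:
carry_out(
  deltas=[
    {"x": 0,"y": 0,"z": -1.5,"rx": 0,"ry": 0,"rz": 0,"gripper": 10},
    {"x": 0,"y": 0,"z": -1.5,"rx": 0,"ry": 0,"rz": 0,"gripper": 10},
    {"x": 0,"y": 0,"z": 0,"rx": 0,"ry": 0,"rz": 0,"gripper": 10},
  ],
)

```text
time_s: 10.3
ee_pos: [0.4935, -0.2, 0.0476]
ee_rot: [-1.016, 1.467, -1.47]
force: [0.8, -0.0, 2.9]
opening: 0.318
```

```bash
python3 look.py 8
```

```text
10.3 [ 493.51633771 -199.95611925   47.55841486] jaw -20.571912091254895 down [ 0.002  -0.0011 -1.    ] zjaw 0.0023 F [ 0.82 -0.    2.94] M [-0.15  -0.239  0.044] op 0.3179853894952899
```

Centred now. Continuing to press.

Emit:
carry_out(
  deltas=[
    {"x": 0,"y": 0,"z": -1.5,"rx": 0,"ry": 0,"rz": 0,"gripper": 10},
    {"x": 0,"y": 0,"z": -1.5,"rx": 0,"ry": 0,"rz": 0,"gripper": 10},
    {"x": 0,"y": 0,"z": 0,"rx": 0,"ry": 0,"rz": 0,"gripper": 10},
  ],
)

```text
time_s: 10.78
ee_pos: [0.4929, -0.1997, 0.044]
ee_rot: [-1.017, 1.468, -1.469]
force: [4.2, -1.1, -2.2]
opening: 0.318
```

Emit:
carry_out(
  deltas=[
    {"x": 0,"y": 0,"z": -1.5,"rx": 0,"ry": 0,"rz": 0,"gripper": 10},
    {"x": 0,"y": 0,"z": -1.5,"rx": 0,"ry": 0,"rz": 0,"gripper": 10},
    {"x": 0,"y": 0,"z": 0,"rx": 0,"ry": 0,"rz": 0,"gripper": 10},
  ],
)

```text
time_s: 11.15
ee_pos: [0.4927, -0.1995, 0.0409]
ee_rot: [-1.018, 1.468, -1.469]
force: [4.7, -1.8, -4.9]
opening: 0.312
```

Emit:
carry_out(
  deltas=[
    {"x": 0,"y": 0,"z": -1.5,"rx": 0,"ry": 0,"rz": 0,"gripper": 10},
    {"x": 0,"y": 0,"z": -1,"rx": 0,"ry": 0,"rz": 0,"gripper": 10},
    {"x": 0,"y": 0,"z": 0,"rx": 0,"ry": 0,"rz": 0,"gripper": 10},
  ],
)

```text
time_s: 11.52
ee_pos: [0.4927, -0.1995, 0.0384]
ee_rot: [-1.018, 1.468, -1.469]
force: [4.4, -2.8, -4.6]
opening: 0.32
```

Emit:
carry_out(
  deltas=[
    {"x": 0,"y": 0,"z": -1,"rx": 0,"ry": 0,"rz": 0,"gripper": 10},
    {"x": 0,"y": 0,"z": -1,"rx": 0,"ry": 0,"rz": 0,"gripper": 10},
    {"x": 0,"y": 0,"z": 0,"rx": 0,"ry": 0,"rz": 0,"gripper": 10},
  ],
)

```text
time_s: 11.9
ee_pos: [0.4922, -0.1993, 0.0363]
ee_rot: [-1.018, 1.469, -1.468]
force: [5.0, -1.1, -5.9]
opening: 0.319
```

It snapped past and is now being pulled down. I'll shift 1 mm back and go on to the saddles.

Emit:
carry_out(
  deltas=[
    {"x": 1.0,"y": -0.4,"z": -0.5,"rx": 0,"ry": 0,"rz": 0,"gripper": 10},
    {"x": 0,"y": 0,"z": -0.5,"rx": 0,"ry": 0,"rz": 0,"gripper": 10},
    {"x": 0,"y": 0,"z": 0,"rx": 0,"ry": 0,"rz": 0,"gripper": 10},
  ],
)

```text
time_s: 12.28
ee_pos: [0.4929, -0.1996, 0.0358]
ee_rot: [-1.018, 1.47, -1.468]
force: [0.3, 0.4, 1.4]
opening: 0.322
```

Emit:
carry_out(
  deltas=[
    {"x": 0,"y": 0,"z": -0.5,"rx": 0,"ry": 0,"rz": 0,"gripper": 10},
    {"x": 0,"y": 0,"z": -0.5,"rx": 0,"ry": 0,"rz": 0,"gripper": 10},
    {"x": 0,"y": 0,"z": 0,"rx": 0,"ry": 0,"rz": 0,"gripper": 10},
  ],
)

```text
time_s: 12.65
ee_pos: [0.4929, -0.1996, 0.0357]
ee_rot: [-1.017, 1.47, -1.467]
force: [-3.1, 1.9, 11.2]
opening: 0.318
```

```bash
python3 look.py 9 130,150 330,170
```

```text
12.65 [ 492.90607055 -199.64108354   35.6894131 ] jaw -20.57418981113715 down [-9.0e-04  1.5e-03 -1.0e+00] zjaw -0.0013 F [-3.11  1.94 11.24] M [0.292 0.683 0.065] op 0.3178614685465547
```

View pics/look9.png

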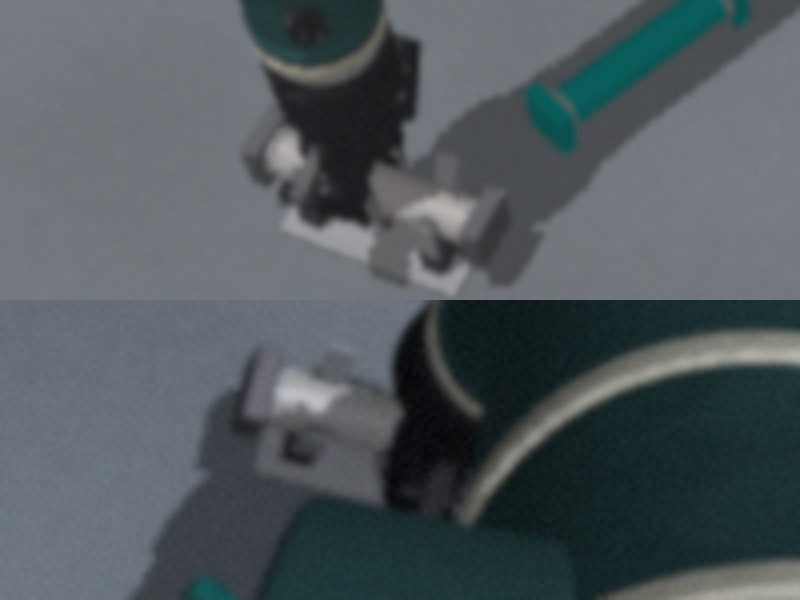

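Seated: 11 N upward at z=35.7, which is 20 mm below first contact. I'll press slightly more, relax and release.

Emit:
carry_out(
  deltas=[
    {"x": 0,"y": 0,"z": -1,"rx": 0,"ry": 0,"rz": 0,"gripper": 10},
    {"x": 0,"y": 0,"z": 0,"rx": 0,"ry": 0,"rz": 0,"gripper": 10},
  ],
)

```text
time_s: 13.0
ee_pos: [0.493, -0.1996, 0.0356]
ee_rot: [-1.017, 1.47, -1.466]
force: [-5.6, 3.4, 21.6]
opening: 0.32
```

Emit:
carry_out(
  deltas=[
    {"x": 0,"y": 0,"z": 1,"rx": 0,"ry": 0,"rz": 0,"gripper": 10},
    {"x": 0,"y": 0,"z": 0,"rx": 0,"ry": 0,"rz": 0,"gripper": 40},
    {"x": 0,"y": 0,"z": 0,"rx": 0,"ry": 0,"rz": 0,"gripper": 60},
    {"x": 0,"y": 0,"z": 0,"rx": 0,"ry": 0,"rz": 0,"gripper": 70},
    {"x": 0,"y": 0,"z": 0,"rx": 0,"ry": 0,"rz": 0,"gripper": 70},
  ],
)

```text
time_s: 13.62
ee_pos: [0.4933, -0.1999, 0.0346]
ee_rot: [-1.018, 1.469, -1.468]
force: [-0.9, -0.3, 0.1]
opening: 0.815
```

Emit:
carry_out(
  deltas=[
    {"x": 0,"y": 0,"z": 0,"rx": 0,"ry": 0,"rz": 0,"gripper": 70},
    {"x": 0,"y": 0,"z": 0,"rx": 0,"ry": 0,"rz": 0,"gripper": 70},
  ],
)

```text
time_s: 13.88
ee_pos: [0.4935, -0.1999, 0.0347]
ee_rot: [-1.018, 1.469, -1.469]
force: [-0.9, 0.3, 1.0]
opening: 0.822
```

Raise and back away clear.

Emit:
carry_out(
  deltas=[
    {"x": 0,"y": 0,"z": 10,"rx": 0,"ry": 0,"rz": 0,"gripper": 70},
    {"x": 0,"y": 0,"z": 25,"rx": 0,"ry": 0,"rz": 0,"gripper": 70},
    {"x": 0,"y": 0,"z": 40,"rx": 0,"ry": 0,"rz": 0,"gripper": 70},
    {"x": 0,"y": 0,"z": 40,"rx": 0,"ry": 0,"rz": 0,"gripper": 70},
    {"x": 0,"y": 0,"z": 40,"rx": 0,"ry": 0,"rz": 0,"gripper": 70},
  ],
)

```text
time_s: 14.5
ee_pos: [0.4934, -0.2, 0.1918]
ee_rot: [-1.017, 1.468, -1.469]
force: [-0.0, 0.0, -0.6]
opening: 0.816
```

Emit:
carry_out(
  deltas=[
    {"x": 10,"y": 50,"z": 20,"rx": 0,"ry": 0,"rz": 0,"gripper": 70},
    {"x": 10,"y": 50,"z": 0,"rx": 0,"ry": 0,"rz": 0,"gripper": 70},
    {"x": 10,"y": 50,"z": 0,"rx": 0,"ry": 0,"rz": 0,"gripper": 70},
    {"x": 10,"y": 50,"z": 0,"rx": 0,"ry": 0,"rz": 0,"gripper": 70},
    {"x": 10,"y": 50,"z": 0,"rx": 0,"ry": 0,"rz": 0,"gripper": 70},
  ],
)

```text
time_s: 15.12
ee_pos: [0.5437, 0.0516, 0.2107]
ee_rot: [-1.016, 1.468, -1.469]
force: [1.2, -0.3, -0.9]
opening: 0.819
```

Emit:
carry_out(
  deltas=[
    {"x": 0,"y": 50,"z": 0,"rx": 0,"ry": 0,"rz": 0,"gripper": 70},
    {"x": 0,"y": 50,"z": 0,"rx": 0,"ry": 0,"rz": 0,"gripper": 70},
    {"x": 0,"y": 50,"z": 0,"rx": 0,"ry": 0,"rz": 0,"gripper": 70},
    {"x": 0,"y": 0,"z": 0,"rx": 0,"ry": 0,"rz": 0,"gripper": 70},
    {"x": 0,"y": 0,"z": 0,"rx": 0,"ry": 0,"rz": 0,"gripper": 70},
  ],
)

```text
time_s: 15.75
ee_pos: [0.5435, 0.1994, 0.2102]
ee_rot: [-1.017, 1.468, -1.469]
force: [0.1, 0.1, 0.4]
opening: 0.82
```

```bash
python3 look.py 10; python3 - <<'E'
import pickle,cv2,numpy as np
from h import *
C={n:pickle.load(open(f"pics/{n}10.pkl","rb")) for n in("scene","top")}
th=np.radians(-20.6);X=np.array([np.cos(th),np.sin(th),0]);Y=np.array([-np.sin(th),np.cos(th),0]);Z=np.array([0,0,1.])
o=[]
for n,(x,y) in dict(scene=(180,165),top=(385,170)).items():
    c=C[n];im0=cv2.resize(c["image"][y:y+66,x:x+90,::-1],None,fx=4.4,fy=4.4,interpolation=cv2.INTER_CUBIC);im=im0.copy()
    m=np.array([.4935,-.2,.052])
    for e in(-1,1):
        for yy in(71,85):
            q=[]
            for a,b in((-20,-20),(-20,20),(20,20),(20,-20)):
                u,v=proj(c,m+(a*X+b*Z+e*yy*Y)/1000);q.append([(u-x+.5)*4.4,(v-y+.5)*4.4])
            cv2.polylines(im,[np.int32(q)],True,(0,0,255) if yy==85 else (0,255,255),1)
    o.append(np.hstack([im0,im]))
cv2.imwrite("pics/ov10.png",np.vstack(o))
cv2.imwrite("pics/s10.png",C["scene"]["image"][:,:,::-1])
E
```

```text
15.75 [543.51129696 199.44103373 210.15611586] jaw -20.57936769826547 down [ 3.e-04 -6.e-04 -1.e+00] zjaw 0.0005 F [0.09 0.07 0.39] M [-0.037  0.001  0.033] op 0.8195320189168832
```

View pics/ov10.png

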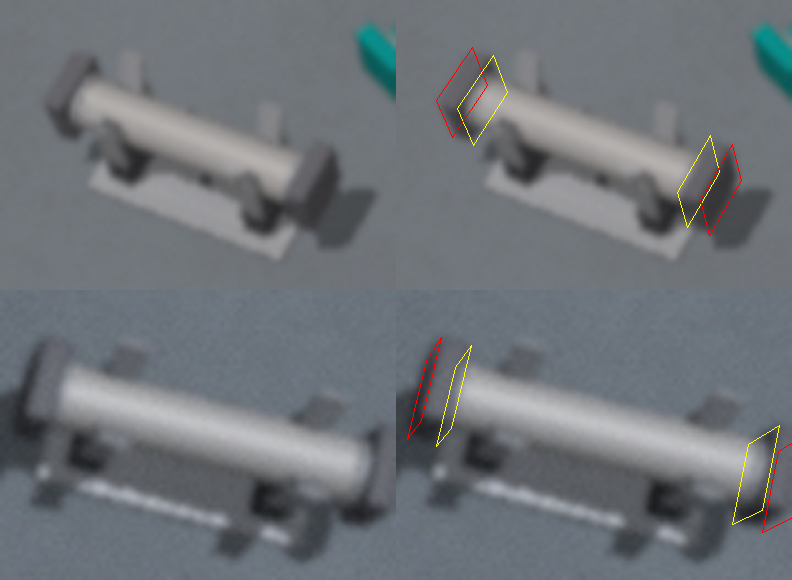

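View pics/s10.png

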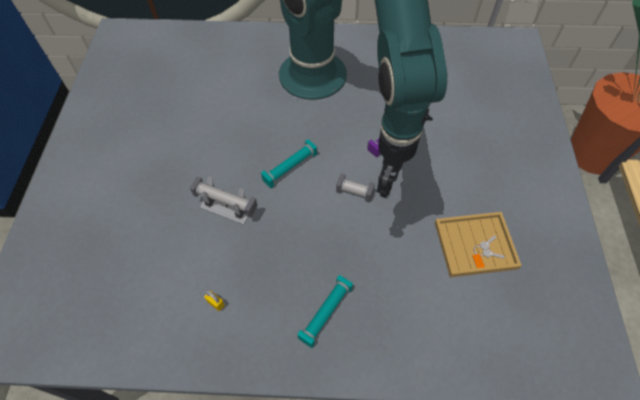

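Caps match the seated prediction in scene, at about (197,187) and (251,206). The tube is level in both jaw pairs, the short tube is still at about (355,187), and the robot is clear.

```bash
python3 -c "
from bench import finish_job;print(finish_job())"
```

```text
the job is handed in; nothing more can be done
None
```

The longer grey tube is snapped into both pairs of jaws of the twin clip and released. The shorter tube was not touched. I handed the job in at about 15.8 s, inside the 42 s limit.

- **Pressing:** I found the tube and clip from the two cameras, gripped the barrel at its middle and pressed it straight down in small steps. Sideways force at the jaws reached about 5 N, so I shifted it by 1–2 mm as it went in.
- **Seating:** The upward force peaked at about 5 N in the readings between steps and then turned downward as the jaws closed over the barrel. The barrel reached firm support about 20 mm below first contact, as the task described. I pressed it there to about 22 N before opening the fingers.
- **Final pictures:** The tube lies level in both jaw pairs and the arm is well clear, reading no contact force. The short tube is where it was.
- **Disagreements:** In the last check the scene camera matched the predicted seated position. The top camera showed the tube about 2 px (roughly 3–4 mm) off, mostly along its own length. The two cameras also differed by about 2–3 mm on where the clip is, which is about what their 2 mm calibration allows.

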